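Clear used crucibles off the balance slab

TASK

Three used white crucibles stand on the black stone slab. With the closed fingertips, sweep all three across the slab and off its edge so that they drop into the empty steel tray beside it; only push them, never pick them up. Leave the steel weight on the slab, the rack of clean crucibles, the can and the forceps where they are.

Things in the scene. Friction and masses are not known exactly. Their poses are not given: they have to be found in the camera images.
- crucible0: Used crucible: a small white ceramic cup, plain straight-sided cylinder, 30 mm outside diameter, 28 mm tall, about 25 g, open at the top. Starts upright on the slab at least 50 mm from the edges of the slab that face the tray and the rack. Origin at its centre, 14 mm above its foot; z is its axis.
- crucible1: Used crucible: a small white ceramic cup, plain straight-sided cylinder, 30 mm outside diameter, 28 mm tall, about 25 g, open at the top. Starts upright on the slab at least 50 mm from the edges of the slab that face the tray and the rack. Origin at its centre, 14 mm above its foot; z is its axis.
- crucible2: Used crucible: a small white ceramic cup, plain straight-sided cylinder, 30 mm outside diameter, 28 mm tall, about 25 g, open at the top. Starts upright on the slab at least 50 mm from the edges of the slab that face the tray and the rack. Origin at its centre, 14 mm above its foot; z is its axis.
- slab: Black stone slab fixed on the bench, 280 mm (its x) by 260 mm (its y), 40 mm high. Origin at the centre of its underside; z up; its top is the plane the crucibles stand on. The tray lies along one of its two edges across y and the rack along the other; which is which varies.
- tray: Empty open steel tray fixed on the bench, 270 mm (its x) by 100 mm (its y), 34 mm high, walls and floor 4 mm thick, so its rim is 6 mm below the slab's top. Its long side lies 3 mm from the slab's edge at +y or -y of the slab; its axes are parallel to the slab's. Origin at the centre of its underside.
- rack: Aluminium block with twelve clean white crucibles standing fixed in it in two rows; 270 mm (its x) by 100 mm (its y), 53 mm high in all, about 0.9 kg, loose on the bench 3 mm from the slab's other edge. To be left alone. Origin at the centre of its underside.
- weight: Polished steel calibration weight, 30 mm diameter, 40 mm tall with a small knob on top, 200 g, standing loose on the slab among the crucibles. It and the crucibles stand in four different strips parallel to the slab's y, centre lines at least 50 mm apart in the slab's x. To be left alone. Origin at the centre of its underside.
- can: Closed sample can, 68 mm diameter, 85 mm tall, standing on the bench left of the slab, beyond whichever of tray and rack is there. To be left alone. Origin at the centre of its underside.
- forceps: Steel forceps about 150 mm long and 6 mm thick, lying on the bench right of the slab, beyond whichever of tray and rack is there. To be left alone. Origin at the middle of the underside; x runs along it.
There are look-alikes about, which are no part of the job. Leave any pink look-alike of the crucible0 alone. What is shaped like the crucible2 but turquoise is not meant.

How it is judged (in metres and radians):
At the end, for the whole second after the job is handed in: All three crucibles rest inside the tray, standing or lying: centre between its walls, under 47 mm above its underside, slower than 30 mm/s. The weight stands upright; weight and rack are within 15 mm, the can within 20 mm and the forceps within 30 mm of where they began (x of crucible0 in the frame of tray between -0.132 and 0.132 m and y of crucible0 in the frame of tray between -0.047 and 0.047 m and z of crucible0 in the frame of tray between 0 and 0.047 m and linear speed of each of crucible0, crucible1, crucible2 below 0.03 m/s and x of crucible1 in the frame of tray between -0.132 and 0.132 m and y of crucible1 in the frame of tray between -0.047 and 0.047 m and z of crucible1 in the frame of tray between 0 and 0.047 m and x of crucible2 in the frame of tray between -0.132 and 0.132 m and y of crucible2 in the frame of tray between -0.047 and 0.047 m and z of crucible2 in the frame of tray between 0 and 0.047 m and distance of each of weight, rack from where it was at the start of the episode below 0.015 m and angle between weight's own z axis and vertical below 0.2 rad and distance of can from where it was at the start of the episode below 0.02 m and distance of forceps from where it was at the start of the episode below 0.03 m); the robot touches nothing.
It fails at once if a crucible is lifted more than 25 mm off the slab (height (world z) of any of crucible0, crucible1, crucible2 above 0.079 m).
It fails at once if the weight is shifted by more than 15 mm or knocked over (distance of weight from where it was at the start of the episode above 0.015 m or angle between weight's own z axis and vertical above 0.3 rad).
It fails at once if the rack is shifted by more than 15 mm (distance of rack from where it was at the start of the episode above 0.015 m).
It fails at once if the can is shifted by more than 20 mm (distance of can from where it was at the start of the episode above 0.02 m).
It fails at once if the forceps are shifted by more than 30 mm (distance of forceps from where it was at the start of the episode above 0.03 m).
It also fails if it takes over 59 s, if anything falls off the work surface, if the arm or the gripper's body presses on something with over 40 N, if the wrist force passes 120 N, or if a joint passes its speed limit or range.

ROBOT

A 6-joint arm with a two-finger parallel gripper is mounted at the origin on the work surface. World frame = base frame: x ahead of the robot, y to its left, z up, the work surface at z = 0. Lengths are in m, angles in degrees, forces in N, time in s.
With the tool pointing down it reaches from about 0.3 to 0.825 m from the base axis. Payload 5.4 kg.
Tool frame: the origin (TCP) lies at the very end of the fingers, on their centre line; the grasp point (between the pads) lies 19 mm behind it; x points along the fingers, y is the direction in which the jaws open and shut, and the axes are right-handed (so a half turn about x gives the same grasp; the last joint's range is limited). The gripper opens to 92 mm and grips with 3 to 60 N. Pads are 20 mm wide; open, the fingers measure 128 mm over their backs; the gripper's body (75 mm by 189 mm) begins 69 mm behind the grasp point.
Start: joints at [-81.48, 9.076, 91.501, -0, 79.423, -12.038], TCP at [0.202, -0.538, 0.215] pointing down, gripper open.
Joint ranges: [-166.64, 166.64], [-54.1, 131.32], [10.49, 154.53], [-73.88, 253.88], [9.74, 151.15], [-171.62, 171.62]. Speed limits (degrees/s): [147.25, 147.25, 180, 180, 180, 180].

INTERFACE

Orientations are given as [roll, pitch, yaw] about the fixed x, y, z axes, in that order (R = Rz(yaw) Ry(pitch) Rx(roll)).
In Python, from plant import r gives the robot as it stands.
- The arm moves only by the tool play_rows, never from a script. Its argument "rows" is a list that holds one entry, the list of rows, each a list of 7 numbers: the shift along the tool's x, y, z in cm, then the turn, a rotation vector about the tool's x, y, z in rad, then the finger opening in cm, from 0 to 9.19. In form: [[[x, y, z, wx, wy, wz, hand], ...]]. A call has 1 to 8 rows; each row shifts and turns the commanded pose from where the row before left it, along the tool's axes as they then stand; what a row does not reach is not made up. A row lasts 1/10 s, in which the tool goes at most 50 mm and 8.59 degrees, less where a joint would pass 70% of its speed; a pose out of reach is approached as far as the arm can. A call with a gripper value outside its range is refused whole. The fingers move at their own pace and stop on an object; "squeeze" is the grip in N (left out, the last holds). Time passes only in rows, so rows that do not move let the fingers close. It gives the time, the measured TCP pose, the force and the opening at its end, in the units of the state.
- r.get_obs(): the state, without advancing time (a new reading comes with each control period).
- r.snapshot(name): name is "side" or "top" or "wrist"; returns a dict with "image" (400x640x3 uint8, red, green, blue), "z_map" (400x640 float32, m along the optical axis (not along the pixel's ray), 0 where there is no reading), "intrinsics" (3x3 intrinsics, pixels), "rvec" (rotation vector, rad) and "tvec" (3), from world to camera coordinates, as OpenCV has them. Camera axes: x right, y down, z forward; pixel columns grow to the right and rows downward; lengths in m; the calibration is good to about 2 mm. A picture is of the moment at which its call begins.
- r.finish_job(): hands the job in, once; it reports no verdict.
Trained networks look in a picture, given as the dict that the camera call returned (one of the last four; its "shot" number tells which), for a name from the list of things; names that differ only in an ending like _2 or _b are one class to them, and where a whole thing is asked for, a point or a joint stands for the part that bears it (a point fixed in the world has none). Each returns a list of dicts, best first, with "confidence" (0 to 1); they miss things now and then, are a little off and sometimes report something else, mostly with a low value. They report only what shows in the picture. A call takes as long as a camera call. They do not tell look-alikes from the thing itself.
- r.recognise(picture, query): "centre" ([column, row] in pixels, amid what is visible of it).
- r.outline_of(picture, query): "pixels" (400x640 bool, what is visible of it) and "centre" ([column, row] in pixels, amid what is visible of it).
The state is a dict: "time_s": time; "q": joint angles; "dq": joint speeds; "effort": joint torques, N m; "tcp_pos": TCP position; "tool_rot": TCP orientation; "force": force on the tool from outside, world axes, zero at the start; "torque": the same for the moment, N m; "gripper_width": opening from 0.0 (shut) to 1.0 (fully open).
Only numpy, scipy, OpenCV 4.12 (cv2) and the standard library are available. Lean on these libraries where they do the work, as an engineer would, in place of code of your own. Each camera call takes 0.05 s, during which the arm holds its last target. There are 200 camera calls.

## Working session

There is one attempt and no reset: what is moved stays moved. The work goes in short steps, Python scripts to look and compute and a tool call to move; the robot and the scene stay as the last step left them, time stands still between calls to the robot, and variables do not carry over. Pictures are saved under pics/ and viewed, about 8 in all and at most 12, crops included, and the job is handed in when it is done.

Besides the shell and the picture viewer there is one more tool, called as name([rows], argument=value, ...), one row to a line, values as JSON. play_rows: Moves the arm, as the interface text tells. Its arguments: {"type":"object","properties":{"rows":{"type":"array"},"squeeze":{"type":"number"}},"required":["rows"]}

```bash
mkdir -p pics
cat > h.py <<'E'
import numpy as np,cv2
from plant import r
def world(s,u,v,z=None):
    K=s["intrinsics"];R=cv2.Rodrigues(np.array(s["rvec"],float))[0];t=np.array(s["tvec"],float).ravel()
    ray=np.linalg.inv(K)@np.array([u,v,1.0])
    c=-R.T@t;d=R.T@ray
    if z is None: return c+d*s["z_map"][int(v),int(u)]
    return c+d*(z-c[2])/d[2]
def cloud(s):
    K=s["intrinsics"];R=cv2.Rodrigues(np.array(s["rvec"],float))[0];t=np.array(s["tvec"],float).ravel()
    v,u=np.mgrid[:400,:640];z=s["z_map"]
    p=np.stack([u,v,np.ones_like(u)],-1)@np.linalg.inv(K).T*z[...,None]
    return (p-t)@R
def save(n,im): cv2.imwrite("pics/"+n+".png",cv2.cvtColor(im,cv2.COLOR_RGB2BGR))
E
python3 - <<'E'
from h import *
o=r.get_obs();print(o)
s=r.snapshot("top");save("top1",s["image"])
for q in ["crucible0","weight","tray","rack","slab","can","forceps"]:
    for d in r.recognise(s,q):
        u,v=d["centre"];print(q,round(d["confidence"],2),np.round([u,v]),np.round(world(s,u,v),3))
E
```

```text
{'time_s': 0.0, 'q': array([-8.14822810e+01,  9.11316423e+00,  9.15711429e+01,  5.93077197e-04,
        7.94230358e+01, -1.20373179e+01]), 'dq': array([-0.0148127 ,  0.03090844,  0.03723446,  0.04611923,  0.06440907,
        0.00875133]), 'effort': array([-8.60943801e-04, -3.85573161e+01, -3.22108126e+01,  6.98077027e-02,
        3.78074858e-02, -1.36617982e-04]), 'tcp_pos': array([ 0.2017807 , -0.53776904,  0.21362289]), 'tool_rot': array([-102.34839031,   89.89265556,   98.20653718]), 'force': array([0.00146406, 0.50422985, 0.04194333]), 'torque': array([-0.01629589, -0.08023656,  0.00954442]), 'gripper_width': 0.9990391266433195}
crucible0 0.62 [335. 148.] [ 0.743 -0.006  0.027]
crucible0 0.57 [317. 267.] [0.491 0.025 1.266]
crucible0 0.54 [325. 195.] [0.593 0.023 0.04 ]
crucible0 0.47 [350. 275.] [ 0.347 -0.056  0.033]
crucible0 0.45 [326. 127.] [0.812 0.022 0.021]
crucible0 0.4 [326. 236.] [0.465 0.02  0.044]
crucible0 0.38 [329. 219.] [0.518 0.009 0.046]
weight 0.55 [366. 179.] [ 0.639 -0.1    0.08 ]
tray 0.71 [285. 203.] [0.568 0.152 0.004]
tray 0.23 [342. 210.] [ 0.548 -0.029  0.039]
rack 0.55 [404. 217.] [ 0.528 -0.223  0.038]
slab 0.8 [345. 209.] [ 0.549 -0.039  0.041]
can 0.97 [182. 203.] [0.559 0.451 0.086]
forceps 0.65 [455. 222.] [ 0.518 -0.391  0.007]
```

View pics/top1.png

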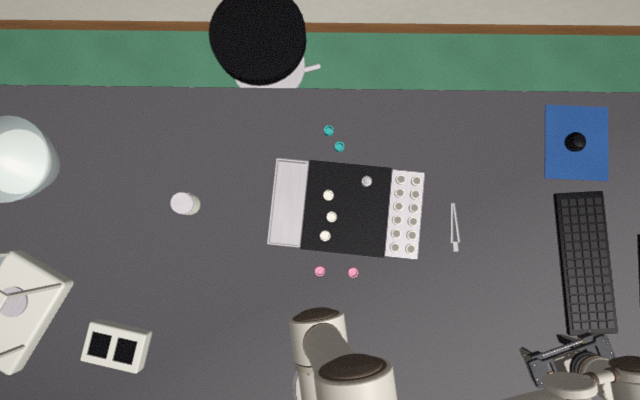

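The top view shows the white crucibles on the slab at about (328,195), (332,217) and (325,236), with the weight at (366,180). The tray is on the left (+y) and the rack on the right. Look-alikes are turquoise at (329,130) and (340,146), pink at (320,271) and (353,272), and the clean crucibles in the rack. I pick the three white ones on the slab and will check them in a crop while measuring.

Run:
```python
from h import *
s=r.snapshot("top");c=cloud(s);im=s["image"].astype(int)
print(s["intrinsics"][0,0])
crop=s["image"][150:265,260:430];save("crop1",cv2.resize(crop,None,fx=4.6,fy=4.6,interpolation=cv2.INTER_CUBIC))
z=c[...,2];v,u=np.mgrid[:400,:640]
reg=(u>260)&(u<430)&(v>150)&(v<265)
dark=(im.max(-1)<50)&reg&(abs(z-.04)<.008)
P=c[dark][:,:2];rect=cv2.minAreaRect((P*1000).astype(np.float32));print("slab",rect,np.round(cv2.boxPoints(rect)))
print('slab z',np.median(z[dark]))
for n,(a,b) in dict(A=(328,195),B=(332,217),C=(325,236),W=(366,181)).items():
    m=(abs(u-a)<9)&(abs(v-b)<9)&(im.min(-1)>90)
    uu,vv=u[m].mean(),v[m].mean()
    ext=(u[m].min(),u[m].max(),v[m].min(),v[m].max())
    print(n,m.sum(),uu,vv,ext,np.round(world(s,uu,vv,.06 if n!='W' else .07),4), np.round(np.percentile(z[m],[10,50,95]),3))
    for d in r.outline_of(s,"crucible0") if n=='A' else []:
        q=d["pixels"];a2,b2=d["centre"];print(round(d["confidence"],2),q.sum(),np.round([u[q].mean(),v[q].mean()],1),np.round(world(s,u[q].mean(),v[q].mean(),.06),3))
for d in r.outline_of(s,"tray")[:1]:
    q=d["pixels"];print("tray",cv2.minAreaRect((c[q][:,:2]*1000).astype(np.float32)))
s=r.snapshot("side");save("side1",s["image"])
for d in r.outline_of(s,"crucible0"):
    q=d["pixels"];print("side",round(d["confidence"],2),q.sum(),np.round([u[q].mean(),v[q].mean()],1),np.round(world(s,u[q].mean(),v[q].mean(),.054),3))
```

```text
395.3220528136435
slab ((555.2464599609375, -42.918731689453125), (255.8799591064453, 276.0323486328125), 85.39517211914062) [[ 407. -159.]
 [ 683. -182.]
 [ 703.   74.]
 [ 428.   96.]]
slab z 0.03993118538510944
A 101 328.0 194.82178217821783 (np.int64(323), np.int64(333), np.int64(190), np.int64(200)) [0.5917 0.0144 0.06  ] [0.039 0.045 0.07 ]
0.67 82 [327.8 195.4] [0.59  0.015 0.06 ]
0.45 78 [324.1 235.6] [0.467 0.024 0.06 ]
0.44 54 [338.4 146.6] [ 0.741 -0.016  0.06 ]
B 100 331.1 216.39 (np.int64(326), np.int64(336), np.int64(211), np.int64(222)) [0.5259 0.0039 0.06  ] [0.041 0.045 0.07 ]
C 101 324.73267326732673 235.45544554455446 (np.int64(319), np.int64(330), np.int64(230), np.int64(241)) [0.4677 0.0225 0.06  ] [0.039 0.045 0.071]
W 95 366.2526315789474 180.76842105263157 (np.int64(361), np.int64(371), np.int64(175), np.int64(186)) [ 0.6355 -0.1011  0.07  ] [0.04  0.067 0.081]
tray ((564.89794921875, 105.4306869506836), (172.23953247070312, 272.0379943847656), 85.11548614501953)
side 0.74 206 [221.5 257.4] [ 0.359 -0.102  0.054]
side 0.7 164 [396.1 208.3] [ 0.783 -0.024  0.054]
side 0.64 203 [265.  212.9] [0.467 0.025 0.054]
side 0.53 182 [220.9 227.1] [ 0.361 -0.005  0.054]
side 0.51 157 [381.5 220. ] [ 0.734 -0.058  0.054]
side 0.46 182 [315.9 207.7] [0.592 0.018 0.054]
```

View pics/crop1.png

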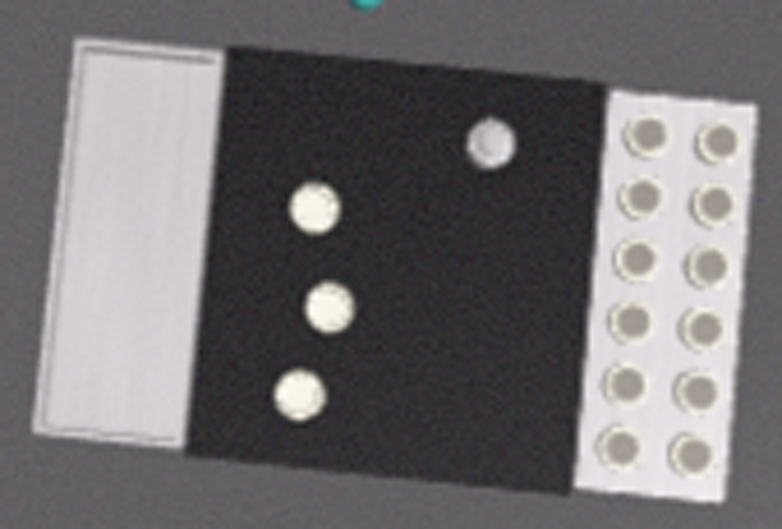

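View pics/side1.png

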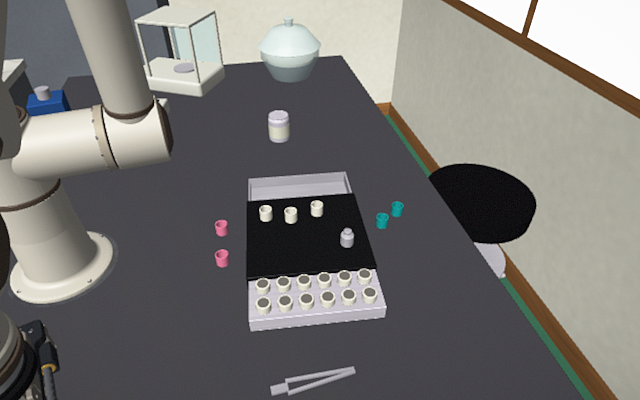

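The crop confirms three plain white cups on the slab. The side view agrees on their positions: (265,213), (291,214) and (316,208), with the tray at the far side (+y). Next I work out the moves.

```bash
cat >> h.py <<'E'
from scipy.spatial.transform import Rotation as Ro
th=np.radians(-4.75);ex=np.array([np.cos(th),np.sin(th),0]);ey=np.array([-np.sin(th),np.cos(th),0]);S0=np.array([.555,-.043,0])
def tgt(sx,sy,z): return S0+ex*sx+ey*sy+[0,0,z]
def tool():
    o=r.get_obs();return o,Ro.from_euler("xyz",o["tool_rot"],degrees=True).as_matrix()
Rg=np.stack([[0,0,-1],ex,np.cross([0,0,-1],ex)],1)
E
python3 - <<'E'
from h import *
o,R=tool();print(np.round(R,3))
for s in (1,-1):
    G=Rg*[1,s,s]; print(s,np.round(Ro.from_matrix(R.T@G).as_rotvec(),3))
    d=np.array
    print("to above (in goal axes,cm)",np.round(G.T@(tgt(.032,.015,.215)-o["tcp_pos"])*100,2),"now axes",np.round(R.T@(tgt(.032,.015,.215)-o["tcp_pos"])*100,2))
for p in [(.592,.016),(.526,.0045),(.467,.0237),(.6355,-.101)]:
    d=np.array([*p,0])-S0;print(np.round([d@ex,d@ey],4))
E
```

```text
[[-0.     0.351 -0.936]
 [-0.    -0.936 -0.351]
 [-1.     0.     0.   ]]
1 [-1.129  0.     0.   ]
to above (in goal axes,cm) [-4.000e-02  3.429e+01 -5.379e+01] now axes [-4.000e-02 -3.397e+01 -5.399e+01]
-1 [ 2.013  0.    -0.   ]
to above (in goal axes,cm) [-4.000e-02 -3.429e+01  5.379e+01] now axes [-4.000e-02 -3.397e+01 -5.399e+01]
[0.032  0.0619]
[-0.0328  0.0449]
[-0.0932  0.0592]
[ 0.085  -0.0511]
```

play_rows([
  [[0,0,0,-0.141,0,0,0],[0,0,0,-0.141,0,0,0],[0,0,0,-0.141,0,0,0],[0,0,0,-0.141,0,0,0],[0,0,0,-0.141,0,0,0],[0,0,0,-0.141,0,0,0],[0,0,0,-0.141,0,0,0],[0,0,0,-0.142,0,0,0]],
], squeeze=20)

```text
time_s: 1.45
tcp_pos: [0.2019, -0.5384, 0.2146]
tool_rot: [58.7, 90.0, -35.7]
force: [0.3, -0.2, -0.3]
gripper_width: 0.328
```

play_rows([
  [[0,2.1,-3.4,0,0,0,0],[0,2.1,-3.4,0,0,0,0],[0,2.1,-3.4,0,0,0,0],[0,2.1,-3.4,0,0,0,0],[0,2.1,-3.4,0,0,0,0],[0,2.1,-3.4,0,0,0,0],[0,2.1,-3.4,0,0,0,0],[0,2.1,-3.4,0,0,0,0]],
])

```text
time_s: 2.25
tcp_pos: [0.3926, -0.2799, 0.2148]
tool_rot: [51.3, 90.0, -43.5]
force: [-0.4, -0.7, 0.6]
gripper_width: 0.005
```

play_rows([
  [[0,2.1,-3.4,0,0,0,0],[0,2.1,-3.4,0,0,0,0],[0,2.1,-3.4,0,0,0,0],[0,2.1,-3.4,0,0,0,0],[0,2.1,-3.4,0,0,0,0],[0,2.1,-3.4,0,0,0,0],[0,2.1,-3.4,0,0,0,0],[0,0,0,0,0,0,0]],
])

```text
time_s: 3.05
tcp_pos: [0.5598, -0.0526, 0.2145]
tool_rot: [149.5, 89.9, 55.0]
force: [-0.5, -0.9, 0.1]
gripper_width: 0.005
```

Run:
```python
from h import *
o,R=tool();print(o["gripper_width"],o["force"],o["time_s"],np.round(Ro.from_matrix(R.T@Rg).as_rotvec(),3))
print(np.round(R.T@(tgt(.032,.015,.048)-o["tcp_pos"])*100,2))
```

```text
0.005481060547553372 [-0.50869053 -0.88082344  0.08499113] 3.05 [ 0.005 -0.001 -0.001]
[16.66  2.64 -2.39]
```

play_rows([
  [[0,1.4,-1.2,0,0,0,0],[2,1.2,-1.2,0,0,0,0],[3,0,0,0,0,0,0],[3,0,0,0,0,0,0],[3,0,0,0,0,0,0],[3,0,0,0,0,0,0],[1,0,0,0,0,0,0],[0,0,0,0,0,0,0]],
])

```text
time_s: 3.85
tcp_pos: [0.5846, -0.0346, 0.0632]
tool_rot: [-98.1, 89.8, 167.1]
force: [-0.5, -0.4, 0.8]
gripper_width: 0.006
```

Run:
```python
from h import *
o,R=tool();print(o["tcp_pos"],o["force"])
print(np.round(R.T@(tgt(.032,.015,.048)-o["tcp_pos"])*100,2),"to end",np.round(R.T@(tgt(.032,.128,.048)-o["tcp_pos"])*100,2))
s=r.snapshot("top");save("top2",cv2.resize(s["image"][150:265,260:430],None,fx=4.6,fy=4.6))
```

```text
[ 0.58462013 -0.0346247   0.06322481] [-0.46961432 -0.4131105   0.80861599]
[ 1.52  0.32 -0.42] to end [  1.53   0.32 -11.72]
```

View pics/top2.png

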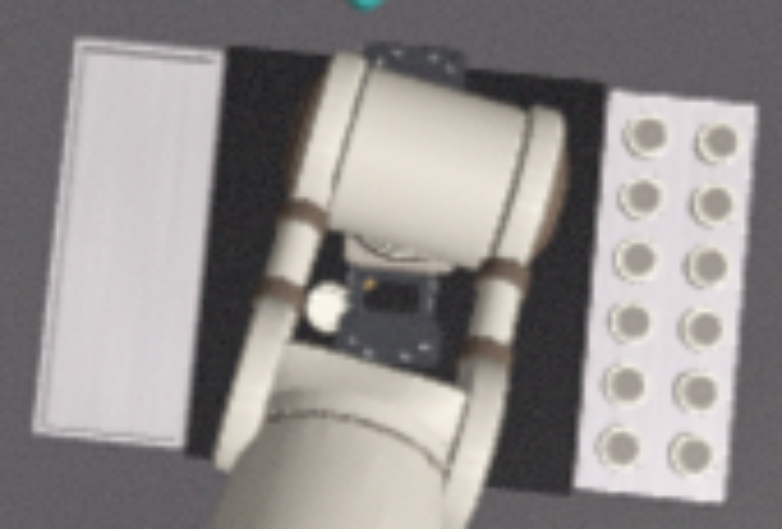

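The arm hides most of the slab, and only the middle crucible still shows at about (327,305) in the crop. The tool is on target apart from a small remainder, so I finish the descent and push.

play_rows([
  [[1.0,0.3,0,0,0,0,0],[0.5,0,0,0,0,0,0],[0,0,0,0,0,0,0],[0,0,-1,0,0,0,0],[0,0,-1,0,0,0,0],[0,0,-1,0,0,0,0],[0,0,-1,0,0,0,0],[0,0,-1,0,0,0,0]],
])

```text
time_s: 4.7
tcp_pos: [0.5933, 0.0163, 0.0498]
tool_rot: [84.8, 90.0, -9.9]
force: [0.2, -0.2, -0.6]
gripper_width: 0.005
```

Run:
```python
from h import *
o,R=tool();print(o["tcp_pos"],o["force"])
print("to end",np.round(R.T@(tgt(.032,.128,.048)-o["tcp_pos"])*100,2))
s=r.snapshot("side");save("side2",s["image"][130:360,200:430].repeat(2,0).repeat(2,1))
```

```text
[0.5932522  0.01625458 0.04976986] [ 0.24105254 -0.21630953 -0.62253836]
to end [ 0.18 -0.12 -6.58]
```

View pics/side2.png

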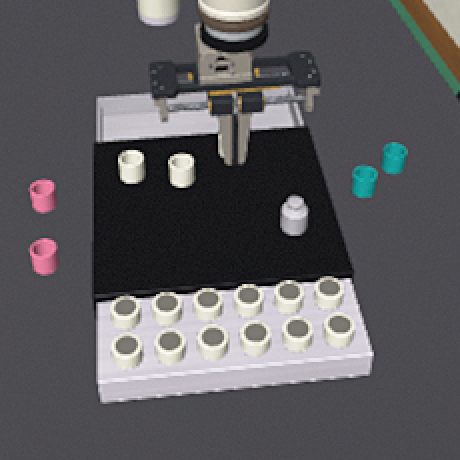

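The fingers are aligned, with the crucible hidden in front of them and the weight and other cups untouched. I continue to the edge.

play_rows([
  [[0,0,-1,0,0,0,0],[0,0,-1,0,0,0,0],[0,0,-1,0,0,0,0],[0,0,-1,0,0,0,0],[0,0,-1,0,0,0,0],[0,0,-1,0,0,0,0],[0,0,-0.5,0,0,0,0],[0,0,0,0,0,0,0]],
])

```text
time_s: 5.55
tcp_pos: [0.5985, 0.0807, 0.0495]
tool_rot: [-125.4, 90.0, 139.9]
force: [-0.2, -0.1, -0.9]
gripper_width: 0.01
```

Run:
```python
from h import *
o,R=tool();print(o["tcp_pos"],o["force"])
print("to end",np.round(R.T@(tgt(.032,.128,.048)-o["tcp_pos"])*100,2),"B start",np.round(R.T@(tgt(-.033,-.002,.1)-o["tcp_pos"])*100,2),np.round(Ro.from_matrix(R.T@Rg).as_rotvec(),3))
```

```text
[0.59847857 0.08066954 0.0495488 ] [-0.20492565 -0.11161492 -0.88744675]
to end [ 0.15 -0.11 -0.12] B start [-5.05 -6.62 12.88] [ 0.001 -0.     0.   ]
```

play_rows([
  [[-2,0,0,0,0,0,0],[-2,0,0,0,0,0,0],[-2,0,0,0,0,0,0],[0,0,3,0,0,0,0],[0,-2,3,0,0,0,0],[0,-2,3,0,0,0,0],[0,-2.5,3,0,0,0,0],[0,0,1,0,0,0,0]],
])

```text
time_s: 6.35
tcp_pos: [0.5201, -0.0461, 0.1089]
tool_rot: [-86.2, 89.8, 178.9]
force: [0.1, 1.2, -0.6]
gripper_width: 0.005
```

play_rows([
  [[0,0,0,0,0,0,0],[0,0,0,0,0,0,0]],
])

```text
time_s: 6.55
tcp_pos: [0.5239, -0.0441, 0.11]
tool_rot: [99.7, 89.9, 4.9]
force: [0.2, 0.2, 0.0]
gripper_width: 0.006
```

Run:
```python
from h import *
o,R=tool();print(o["tcp_pos"],o["force"])
print("B start",np.round(R.T@(tgt(-.033,-.002,.048)-o["tcp_pos"])*100,2),np.round(Ro.from_matrix(R.T@Rg).as_rotvec(),3))
s=r.snapshot("side");save("side3",s["image"][130:360,200:430].repeat(2,0).repeat(2,1))
```

```text
[ 0.52393378 -0.04414967  0.11001012] [0.21049902 0.19138269 0.00450993]
B start [ 6.2  -0.22 -0.17] [-0.001 -0.    -0.001]
```

View pics/side3.png

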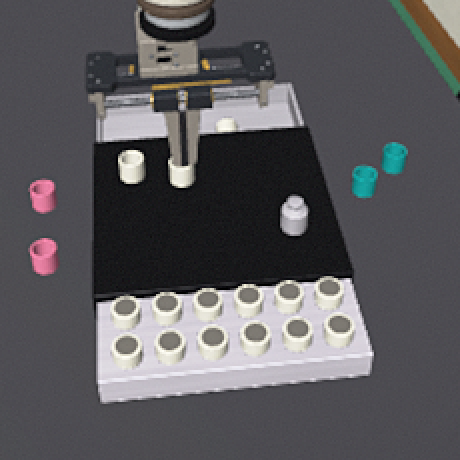

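The first crucible is in the tray, seen at about (228,125) in the crop. Next is the middle one.

play_rows([
  [[2,-0.2,0,0,0,0,0],[2,0,0,0,0,0,0],[2,0,0,0,0,0,0],[0,0,0,0,0,0,0],[0,0,-1,0,0,0,0],[0,0,-1,0,0,0,0],[0,0,-1,0,0,0,0],[0,0,-1,0,0,0,0]],
])

```text
time_s: 7.4
tcp_pos: [0.5251, -0.0032, 0.0505]
tool_rot: [82.4, 89.9, -12.3]
force: [-0.2, -0.3, -0.4]
gripper_width: 0.006
```

play_rows([
  [[0,0,-1,0,0,0,0],[0,0,-1,0,0,0,0],[0,0,-1,0,0,0,0],[0,0,-1,0,0,0,0],[0,0,-1,0,0,0,0],[0,0,-1,0,0,0,0],[0,0,-1,0,0,0,0],[0,0,-1,0,0,0,0]],
])

```text
time_s: 8.2
tcp_pos: [0.5309, 0.0763, 0.0496]
tool_rot: [-121.5, 90.0, 143.7]
force: [-0.9, 0.2, -0.1]
gripper_width: 0.002
```

play_rows([
  [[0,0,-1,0,0,0,0],[0,0,-0.2,0,0,0,0],[0,0,0,0,0,0,0]],
])

```text
time_s: 8.5
tcp_pos: [0.5319, 0.0878, 0.0495]
tool_rot: [-54.1, 90.0, -148.8]
force: [-0.6, -0.2, 0.7]
gripper_width: 0.005
```

Run:
```python
from h import *
o,R=tool();print(o["tcp_pos"],o["force"])
print("to end",np.round(R.T@(tgt(-.033,.128,.048)-o["tcp_pos"])*100,2),"C start",np.round(R.T@(tgt(-.093,.012,.11)-o["tcp_pos"])*100,2))
```

```text
[0.53186479 0.08781415 0.04953667] [-0.64388939 -0.20188244  0.72932456]
to end [0.15 0.09 0.04] C start [-6.04 -5.92 11.64]
```

play_rows([
  [[-2,0,0,0,0,0,0],[-2,0,0,0,0,0,0],[-2,0,0,0,0,0,0],[0,0,3,0,0,0,0],[0,-2,3,0,0,0,0],[0,-2,3,0,0,0,0],[0,-2,2.6,0,0,0,0],[0,0,0,0,0,0,0]],
])

```text
time_s: 9.3
tcp_pos: [0.4605, -0.0254, 0.1092]
tool_rot: [-64.3, 89.9, -159.3]
force: [0.4, 0.4, -0.6]
gripper_width: 0.005
```

play_rows([
  [[0,0,0,0,0,0,0],[0,0,0,0,0,0,0]],
])

```text
time_s: 9.5
tcp_pos: [0.4632, -0.023, 0.1099]
tool_rot: [97.5, 90.0, 2.7]
force: [0.8, 0.6, -0.2]
gripper_width: 0.008
```

Run:
```python
from h import *
o,R=tool();print(o["tcp_pos"],o["force"])
print("C start",np.round(R.T@(tgt(-.093,.012,.048)-o["tcp_pos"])*100,2),np.round(Ro.from_matrix(R.T@Rg).as_rotvec(),3))
s=r.snapshot("side");save("side4",s["image"][130:360,200:430].repeat(2,0).repeat(2,1))
```

```text
[ 0.46315974 -0.02295952  0.10985616] [ 0.81321185  0.63958416 -0.15741523]
C start [6.19 0.01 0.04] [ 0.    -0.    -0.001]
```

View pics/side4.png

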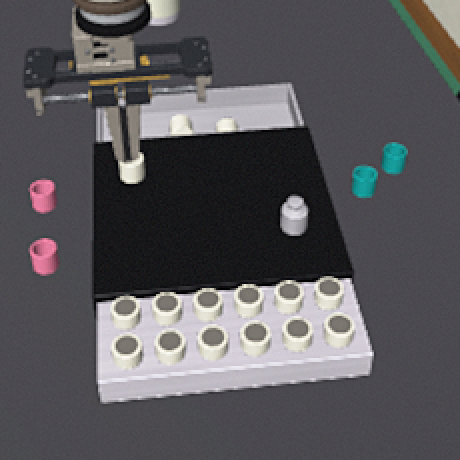

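Two crucibles are in the tray, at about (180,125) and (228,125) in the crop. The third is next.

play_rows([
  [[2,0,0,0,0,0,0],[2,0,0,0,0,0,0],[2,0,0,0,0,0,0],[0,0,0,0,0,0,0],[0,0,-1,0,0,0,0],[0,0,-1,0,0,0,0],[0,0,-1,0,0,0,0],[0,0,-1,0,0,0,0]],
])

```text
time_s: 10.35
tcp_pos: [0.4666, 0.0177, 0.0505]
tool_rot: [82.5, 89.9, -12.2]
force: [0.4, -0.7, -0.6]
gripper_width: 0.003
```

play_rows([
  [[0,0,-1,0,0,0,0],[0,0,-1,0,0,0,0],[0,0,-1,0,0,0,0],[0,0,-1,0,0,0,0],[0,0,-1,0,0,0,0],[0,0,-1,0,0,0,0],[0,0,-1,0,0,0,0],[0,0,-0.6,0,0,0,0]],
])

```text
time_s: 11.15
tcp_pos: [0.4721, 0.0934, 0.0495]
tool_rot: [-140.9, 90.0, 124.4]
force: [0.6, 0.1, 0.5]
gripper_width: 0.005
```

play_rows([
  [[0,0,0,0,0,0,0],[-3,0,0,0,0,0,0],[-3,0,0,0,0,0,0],[-3,0,0,0,0,0,0],[-3,0,0,0,0,0,0],[-3,0,3,0,0,0,0],[0,0,4,0,0,0,0],[0,0,4,0,0,0,0]],
])

```text
time_s: 11.95
tcp_pos: [0.4635, -0.0187, 0.201]
tool_rot: [73.3, 89.8, -21.3]
force: [-0.1, 0.3, -0.5]
gripper_width: 0.007
```

play_rows([
  [[0,0,4,0,0,0,0],[0,0,4,0,0,0,0],[0,0,4,0,0,0,0],[0,0,4,0,0,0,0],[0,0,4,0,0,0,0],[0,0,4,0,0,0,0],[0,0,0,0,0,0,0],[0,0,0,0,0,0,0]],
])

```text
time_s: 12.75
tcp_pos: [0.4427, -0.2568, 0.1993]
tool_rot: [-146.8, 89.9, 118.3]
force: [0.1, 1.1, -0.5]
gripper_width: 0.008
```

Run:
```python
from h import *
o,R=tool();print(o["tcp_pos"],o["force"],o["time_s"])
s=r.snapshot("top");save("top5",cv2.resize(s["image"][100:290,160:470],None,fx=2.5,fy=2.5))
im=s["image"].astype(int);v,u=np.mgrid[:400,:640]
for q in ["weight","can","forceps","rack","crucible0"]:
  for d in r.recognise(s,q)[:1 if q!="crucible0" else 8]: print(q,round(d["confidence"],2),np.round(d["centre"]))
for d in r.outline_of(s,"crucible0"):
    q=d["pixels"];p=world(s,u[q].mean(),v[q].mean(),.02)-S0;print(round(d["confidence"],2),np.round([u[q].mean(),v[q].mean()]),"tray frame",np.round([p@ex,p@ey-.183],3))
m=(abs(u-366)<9)&(abs(v-181)<9)&(im.min(-1)>90);print("W",m.sum(),u[m].mean(),v[m].mean())
```

```text
[ 0.44265942 -0.25684633  0.19933784] [ 0.13438392  1.10540357 -0.50622122] 12.75
weight 0.55 [363. 181.]
can 0.57 [183. 203.]
forceps 0.36 [452. 208.]
rack 0.86 [403. 216.]
crucible0 0.65 [325. 129.]
crucible0 0.61 [336. 146.]
crucible0 0.6 [292. 212.]
crucible0 0.55 [315. 269.]
crucible0 0.45 [348. 274.]
crucible0 0.4 [301. 192.]
0.59 [290. 229.] tray frame [-0.085 -0.014]
0.57 [338. 146.] tray frame [ 0.192 -0.141]
W 92 366.3369565217391 180.75
```

View pics/top5.png

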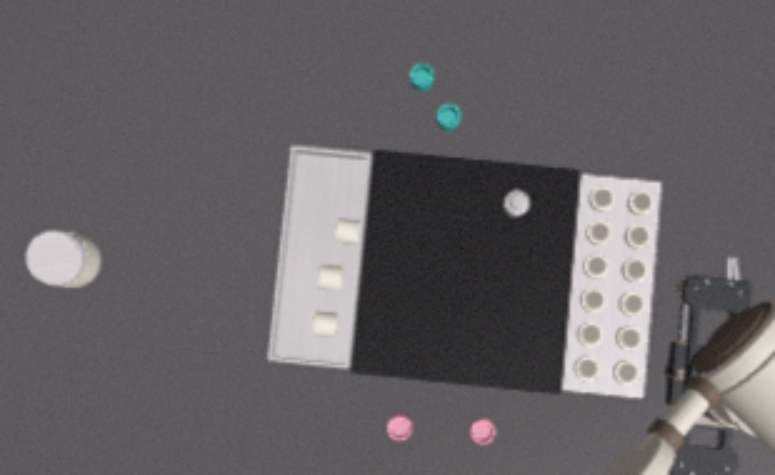

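All three lie in the tray. The first is close to the wall, so I check its position and height by depth before handing in.

Run:
```python
from h import *
s=r.snapshot("top");c=cloud(s);im=s["image"].astype(int);v,u=np.mgrid[:400,:640]
for a,b in [(299,192),(292,211),(290,229)]:
    m=(abs(u-a)<9)&(abs(v-b)<8)&((im[...,0]-im[...,2])>12)&(im[...,0]>150)&(u<309)
    p=world(s,u[m].mean(),v[m].mean(),.022)-S0;print(m.sum(),np.round([u[m].mean(),v[m].mean()],1),np.round([p@ex,p@ey-.183],4),np.round(np.percentile(c[m][:,2],[10,50,90]),3))
s2=r.snapshot("side")
for d in r.outline_of(s2,"crucible0"):
    q=d["pixels"];a,b=u[q].mean(),v[q].mean();p=world(s2,a,b,.024)-S0
    if p@ey>.1: print(d["confidence"],np.round([a,b]),np.round([p@ex,p@ey-.183],3))
```

```text
74 [298.4 192.1] [ 0.0344 -0.029 ] [0.026 0.031 0.035]
72 [291.9 210.6] [-0.0257 -0.0146] [0.025 0.032 0.035]
73 [289.8 229.3] [-0.0848 -0.0141] [0.026 0.032 0.035]
0.55 [289. 192.] [-0.028 -0.008]
```

All three are within the limits (tray y −0.029, −0.015 and −0.014 m) with their tops at about 0.034 m, so they lie flat on the tray floor.

```bash
python3 -c "
from plant import r
print(r.finish_job())"
```

```text
the job is handed in; nothing more can be done
None
```

All three white crucibles are in the steel tray. I pushed each one across the slab and off the edge with the closed fingertips, never gripping one, and handed the job in at about 13 s of the 59 s allowed.

**Crucibles:** My last checks by depth camera put them lying on their sides on the tray floor. In the tray's frame they are at x/y of about (34, −29), (−26, −15) and (−85, −14) mm, with tops about 34 mm above the bench, all within the limits.

**Everything else:** The weight moved less than 0.1 pixel in the top view. The rack and can were within about 1 pixel of their starting places. The pink and turquoise look-alikes looked undisturbed. The arm ended about 0.2 m up, clear of everything.

**Checks that fell short:**
- The forceps were partly hidden by the arm in the last top view. The network placed their visible part 14 pixels higher than at the start, at low confidence (0.36). The tool never went below 0.199 m near them, so I take that as the arm hiding them.
- In the last side view the network found only one of the three crucibles in the tray. The top-view colour and depth measurement covered all three.

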